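# Index the specimen turntable under the microscope and take the picture

### The arm

A 6-joint arm with a two-finger parallel gripper is mounted at the origin on the work surface. World frame = base frame: x ahead of the robot, y to its left, z up, the work surface at z = 0. Lengths are in m, angles in degrees, forces in N, time in s.
With the tool pointing down it reaches from about 0.4 to 0.825 m from the base axis. Payload 7 kg.
Tool frame: the origin (TCP) lies at the very end of the fingers, on their centre line; the grasp point (between the pads) lies behind it (r.grasp_offset is the z of the grasp point in the tool frame, in m); z points along the fingers, y is the direction in which the jaws open and shut (so a half turn about z gives the same grasp; the last joint's range is limited). The gripper opens to 88 mm and grips with 3 to 60 N. Pads are 19 mm wide; open, the fingers measure 130 mm over their backs; the gripper's body (78 mm by 193 mm) begins 47 mm behind the grasp point.
Start: joints at [87.668, 20.546, 0.682, 0, -70.136, -16.507], TCP at [0.218, 0.639, 0.227] pointing down, gripper open.
Joint ranges: [-176.03, 176.03], [-82.01, 121.73], [-58.28, 71.71], [-173.87, 95.51], [-174.79, -0.11], [-173.66, 173.66]. Speed limits (degrees/s): [136.94, 136.94, 172.46, 180, 180, 180].

### API

Orientations are given as [roll, pitch, yaw] about the fixed x, y, z axes, in that order (R = Rz(yaw) Ry(pitch) Rx(roll)).
In Python, from plant import r gives the robot as it stands. The module is installed in compiled form; this text tells all that it offers.
- The arm moves only by the tool servo_tool, never from a script. Its argument "targets" is a list of rows, each an object of numbers: "dx", "dy", "dz": the shift along the world's x, y, z in cm; "spin": the turn about the world's z in rad; "grip": the opening in per cent of the stroke, from 0 (shut) to 100 (fully open). A call has exactly 10 rows; each row is the pose to reach, as a shift and turn from the pose commanded when the call began; what a row does not reach only later rows make up. A row lasts 1/12 s, in which the tool goes at most 41.7 mm and 7.16 degrees, less where a joint would pass 70% of its speed; a pose out of reach is approached as far as the arm can. A call with a gripper value outside its range is refused whole. The fingers move at their own pace and stop on an object; "squeeze" is the grip in N (left out, the last holds). Time passes only in rows, so rows that repeat a pose let the fingers close, or fill a call up. It gives the time, the measured TCP pose, the force and the opening at its end, in the units of the state.
- r.get_state(): the state, without advancing time (a new reading comes with each control period).
- r.capture(name): name is "side" or "top" or "wrist"; returns the picture (480x640x3 uint8, blue, green, red); there is no depth.
- r.get_calibration(name): a dict with "K" (3x3 intrinsics, pixels), "k1" (the pictures are not rectified: a ray, as slopes to the right and down, at radius r is drawn at 1 + k1 r^2 times it, then the intrinsics apply), "extrinsics" (4x4, takes a point from camera to world coordinates). Camera axes: x right, y down, z forward; pixel columns grow to the right and rows downward; lengths in m; the calibration is good to about 2 mm. A picture is of the moment at which its call begins: read the wrist's pose just before it. get_calibration takes no time and is no camera call; for the wrist camera it gives the pose at the moment of the call.
- r.close_job(): hands the job in, once; it reports no verdict.
Trained networks look in the newest picture that a camera, given by its name, has taken for a name from the list of things; names that differ only in an ending like _2 or _b are one class to them, and where a whole thing is asked for, a point or a joint stands for the part that bears it (a point fixed in the world has none). Each returns a list of dicts, best first, with "p" (0 to 1); they miss things now and then, are a little off and sometimes report something else, mostly with a low value. They report only what shows in the picture. A call takes as long as a camera call. They do not tell look-alikes from the thing itself.
- r.cut_out(name, camera): "mask" (480x640 bool, what is visible of it) and "extent" ([left, top, right, bottom] in pixels, round what is visible of it).
The state is a dict: "time_s": time; "joints": joint angles; "qd": joint speeds; "joint_torque": joint torques, N m; "tcp_pos": TCP position; "eef_rot": TCP orientation; "contact_force": force on the tool from outside, world axes, zero at the start; "moment": the same for the moment, N m; "gripper_width": finger opening in m.
Only numpy, scipy, OpenCV 4.12 (cv2) and the standard library are available. Lean on these libraries where they do the work, as an engineer would, in place of code of your own. Each camera call takes 0.05 s, during which the arm holds its last target. There are 200 camera calls.

### The job

Bring the specimen under the microscope: with a fingertip against one of the turntable's four arms, push it round until the middle of the wide shallow dish is right below the microscope's lens. Only then press the shutter button on the small grey box all the way down, and let it come up again. Push on the arms, not the dish; lift nothing, and leave the dish and vials seated in the turntable and everything else on the bench where it is.

Things in the scene. Friction and masses are not known exactly. Their poses are not given: they have to be found in the camera images.
- turntable: aluminium turntable, turns endlessly either way about a vertical axis and stays where it is left (friction 0.12 N m). Origin on the axis, 22 mm above the bench, z up; its own x points along the arm with the dish, the four arms lie at 0, 90, 180, 270 degrees. Hub 38 mm across, top 73 mm above the bench. Below: a fixed round foot 120 mm across, 20 mm high, else free space between the arms
- dish_arm (a point): centre of the bare stretch of the dish's arm, 60 mm from the axis. Each of the four arms is a straight level bar 12 mm wide, 42 to 58 mm above the bench, bare from 20 to 102 mm from the axis. Holder centres are 140 mm from the axis: on the dish's arm an open ring 72 mm across, rim 48 mm above the bench; on the others cups 37 mm across, rims 66 mm above the bench, a vial in each
- dish_mid (a point): middle of the specimen dish: white, round, open, shallow, 62 mm across and 13 mm tall with a tiny dark seed in it, loose in its ring with 2 mm of play; this point is half-way up it, about 51 mm above the bench; dish top about 57 mm
- lens (a point): centre of the lower face of the microscope's black lens nose (24 mm across), 120 mm above the bench and 140 mm from the turntable's axis, fixed. The tube above is 36 mm across, up to 255 mm above the bench; its arm leads outward to a fixed column 22 mm thick, 300 mm tall, 230 mm from the axis on the lens's bearing
- shutter_top (a point): centre of the top face of the round white shutter button, 28 mm across, facing up, when released; on a fixed grey box 100 x 70 x 30 mm; pressed straight down
- shutter (a joint): travel of the shutter button in m: 0 released, 0.006 fully down; its spring takes about 5 N fully down and brings it up again
- vial_a_mid (a point): middle of a small amber bottle with white cap, 29 mm across, 42 mm tall, loose in a cup of the turntable, its top about 86 mm above the bench; half-way up
- vial_b_mid (a point): middle of a small clear glass jar with a black stopper, 29 mm across, 42 mm tall, in another cup; half-way up
- vial_c_mid (a point): middle of a small metal can, 29 mm across, 42 mm tall, in another cup; half-way up
- wash_bottle: white plastic bottle with black cap, 60 mm across, 150 mm tall, standing; origin at the centre of its underside. It and the shutter box stand on opposite sides of the turntable, either way round
- beaker: glass beaker 70 mm across, 85 mm tall; origin at the centre of its underside
- tray: open plum-coloured tray 110 x 130 x 50 mm; origin at the centre of its underside
- tweezers: steel tweezers 128 mm long, 8 mm high, lying; origin at mid-length on the underside
- notebook: blue notebook 105 x 148 x 14 mm, lying; origin at the centre of its underside
There are look-alikes about, which are no part of the job. What is shaped like the part that bears vial_c_mid but green or yellow is not meant.

How it is judged:
By the outcome, as a careful person would: the job done as asked, in the order asked, and still so for the second after the job is handed in, with the robot touching nothing.
It also fails if it takes over 64 s, if anything falls off the work surface, if the arm or the gripper's body presses on something with over 40 N, if the wrist force passes 120 N, or if a joint passes its speed limit or range.

## Working session

There is one attempt and no reset: what is moved stays moved. The work goes in short steps, Python scripts to look and compute and a tool call to move; the robot and the scene stay as the last step left them, time stands still between calls to the robot, and variables do not carry over. Pictures are saved under pics/ and viewed, about 8 in all and at most 12, crops included, and the job is handed in when it is done.

Besides the shell and the picture viewer there is one more tool, called after "Emit:" as name([rows], argument=value, ...), one row to a line, values as JSON. servo_tool: Moves the arm, as the interface text tells. Its arguments: {"type":"object","properties":{"targets":{"type":"array"},"squeeze":{"type":"number"}},"required":["targets"]}

```bash
mkdir -p pics
cat > h.py <<'E'
import numpy as np, cv2
from plant import r
def ray(cal,u,v):
    K=cal["K"];K=np.array(K);k=cal["k1"]
    p=cv2.undistortPoints(np.array([[[u,v]]],float),K,np.array([k,0,0,0,0.]))[0,0]
    E=np.array(cal["extrinsics"]);return E[:3,3],E[:3,:3]@np.array([p[0],p[1],1])
def at(cal,u,v,z):
    o,d=ray(cal,u,v);return o+d*(z-o[2])/d[2]
def proj(cal,P):
    E=np.linalg.inv(np.array(cal["extrinsics"]));p=E[:3,:3]@np.array(P)+E[:3,3]
    s=p[:2]/p[2];s=s*(1+cal["k1"]*(s@s));K=np.array(cal["K"]);return K[:2,:2]@s+K[:2,2]
E
python3 - <<'E'
from h import *
for c in ["top","side"]:
    im=r.capture(c);cv2.imwrite(f"pics/{c}1.png",im);cal=r.get_calibration(c)
    print(c,np.array(cal["extrinsics"])[:3,3])
    for n,z in [("turntable",.05),("dish_mid",.051),("shutter_top",.03),("shutter",.03),("vial_a_mid",.066),("vial_b_mid",.066),("vial_c_mid",.066),("wash_bottle",.075),("lens",.12)]:
        try:
            for d in r.cut_out(n,c)[:3]:
                e=d["extent"];m=cv2.moments(d["mask"].astype(np.uint8),True);u,v=m["m10"]/m["m00"],m["m01"]/m["m00"]
                print(n,round(d["p"],2),[int(x) for x in e],round(u,1),round(v,1),at(cal,u,v,z).round(3))
        except Exception as ex: print(n,ex)
s=r.get_state();print(s["time_s"],s["tcp_pos"],s["eef_rot"],s["gripper_width"],r.grasp_offset)
E
```

```text
top [ 0.3280384  -0.00968144  1.48966792]
turntable 0.64 [264, 174, 383, 269] 328.6 226.0 [ 0.553 -0.015  0.05 ]
dish_mid 0.87 [268, 194, 292, 219] 282.0 207.3 [0.599 0.107 0.051]
shutter_top 0.65 [182, 250, 198, 263] 192.4 258.0 [0.463 0.339 0.03 ]
shutter 0.53 [184, 254, 197, 263] 191.4 258.1 [0.463 0.342 0.03 ]
vial_a_mid 0.65 [302, 268, 318, 282] 311.7 276.5 [0.42  0.025 0.066]
vial_a_mid 0.3 [346, 168, 357, 180] 350.8 175.5 [ 0.685 -0.07   0.066]
vial_b_mid 0.55 [308, 101, 351, 251] 327.8 178.8 [ 0.675 -0.01   0.066]
vial_b_mid 0.48 [376, 242, 390, 249] 383.5 245.5 [ 0.504 -0.156  0.066]
vial_b_mid 0.32 [269, 174, 385, 287] 329.5 227.9 [ 0.546 -0.017  0.066]
vial_c_mid 0.57 [346, 169, 356, 182] 351.0 174.9 [ 0.687 -0.07   0.066]
vial_c_mid 0.57 [398, 135, 407, 149] 400.5 140.7 [ 0.782 -0.198  0.066]
vial_c_mid 0.49 [381, 158, 394, 176] 386.6 166.5 [ 0.711 -0.162  0.066]
wash_bottle 0.85 [443, 261, 471, 282] 454.0 270.0 [ 0.445 -0.334  0.075]
wash_bottle 0.57 [285, 179, 385, 270] 334.7 226.3 [ 0.549 -0.031  0.075]
wash_bottle 0.51 [422, 317, 482, 361] 454.5 338.6 [ 0.274 -0.334  
[... 573 characters left out ...]
7.6 [0.297 0.229 0.066]
vial_a_mid 0.7 [266, 235, 278, 242] 272.5 239.0 [0.417 0.03  0.066]
vial_b_mid 0.61 [303, 291, 319, 306] 311.1 296.6 [ 0.502 -0.149  0.066]
vial_c_mid 0.87 [370, 324, 386, 350] 376.3 338.5 [ 0.622 -0.26   0.066]
vial_c_mid 0.82 [451, 317, 468, 342] 458.0 329.5 [ 0.779 -0.243  0.066]
vial_c_mid 0.8 [411, 306, 426, 328] 419.2 316.6 [ 0.71  -0.207  0.066]
wash_bottle 0.69 [263, 338, 296, 406] 279.7 375.6 [ 0.446 -0.348  0.075]
lens 0.62 [304, 153, 458, 294] 401.8 231.9 [ 0.694 -0.016  0.12 ]
lens 0.41 [260, 336, 297, 406] 279.7 375.1 [ 0.449 -0.381  0.12 ]
1.0 [0.21798385 0.63882112 0.22655865] [-1.79999298e+02 -3.84457046e-04 -1.88399846e+01] 0.08784751262897264 -0.0188
```

View pics/top1.png

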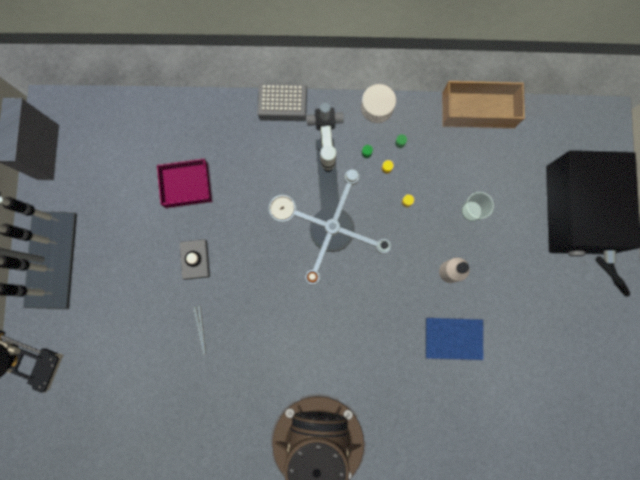

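View pics/side1.png

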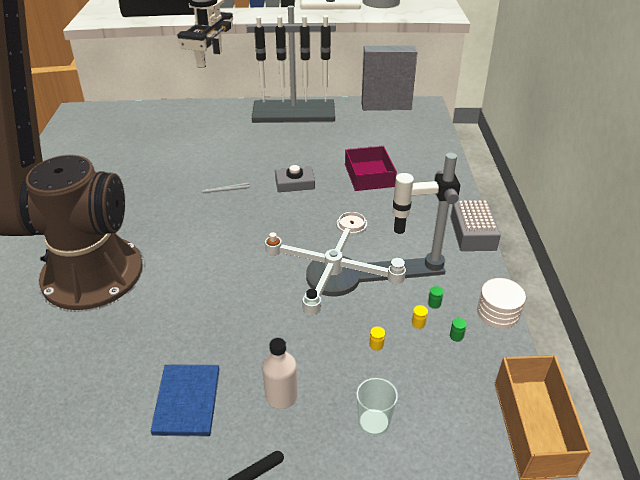

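The top view shows the turntable hub at about (332,226), with the dish at (282,208). The microscope tube is at (328,155), its column at about (325,115), and the shutter at (192,258). The side view shows the lens nose bottom at about (400,232). I'll zoom in on both for refinement.

Run:
```python
from h import *
a=cv2.imread("pics/top1.png")[90:290,260:400];b=cv2.imread("pics/side1.png")[145:315,260:470]
a=cv2.resize(a,None,fx=3,fy=3,interpolation=cv2.INTER_CUBIC)
b=cv2.resize(b,None,fx=3.8,fy=3.8,interpolation=cv2.INTER_CUBIC)
cv2.imwrite("pics/a.png",a);cv2.imwrite("pics/b.png",b)
ct,cs=r.get_calibration("top"),r.get_calibration("side")
C=np.array([.552,-.023])
print(at(ct,325,115,.3),at(cs,450,157,.3),at(cs,400,232,.12),at(cs,334,256,.073),at(ct,332,226,.073))
print("shutter",at(ct,192,258.3,.04),at(cs,294.5,169.5,.04))
```

```text
[ 7.61928775e-01 -5.17041717e-04  3.00000000e-01] [ 0.77459001 -0.00721612  0.3       ] [ 0.69026856 -0.0163854   0.12      ] [ 0.55099686 -0.03672941  0.073     ] [ 0.54981302 -0.02379121  0.073     ]
shutter [0.46107519 0.33814633 0.04      ] [0.46031912 0.3438279  0.04      ]
```

View pics/a.png

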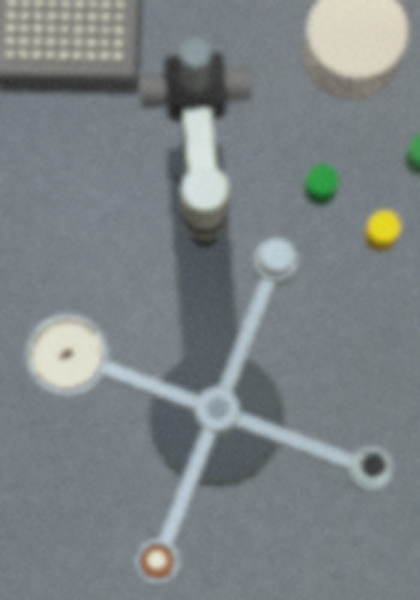

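View pics/b.png

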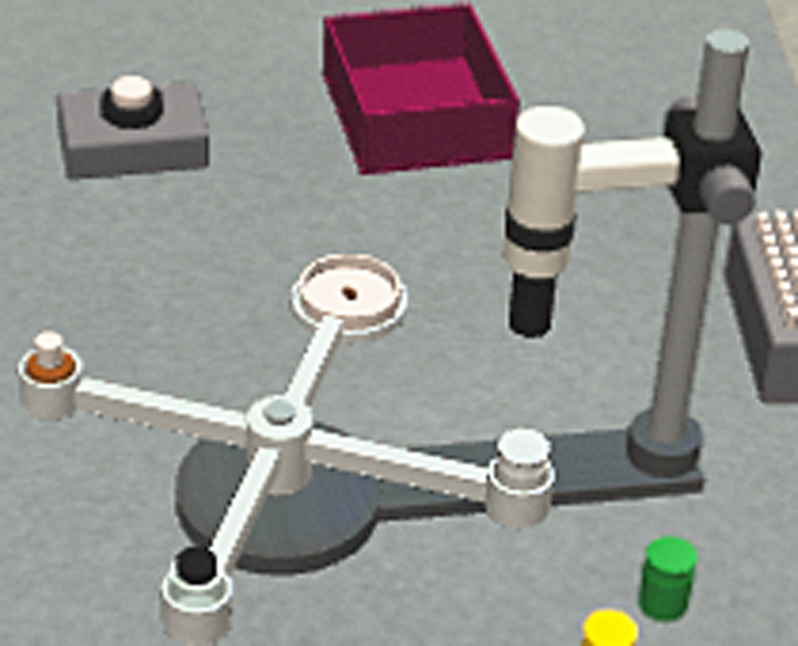

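Top crop: hub at (218,408), tube top at (204,187), column top at (195,52), dish at (67,353). Side crop: lens bottom at (530,328), tube top at (551,127), column top at (727,41), hub top at (279,411).

Run:
```python
from h import *
ct,cs=r.get_calibration("top"),r.get_calibration("side")
T=lambda u,v,z:at(ct,260+u/3,90+v/3,z)[:2]
S=lambda u,v,z:at(cs,260+u/3.8,145+v/3.8,z)[:2]
P={"hub":(T(218,408,.073),S(279,411,.073)),"tube":(T(204,187,.255),S(551,127,.255)),"col":(T(195,52,.3),S(727,41,.3)),
"dish":(T(67,353,.055),S(350,292,.055)),"jar":(T(373,464,.086),S(197,563,.086)),"amber":(T(157,561,.086),S(49,342,.086)),"can":(T(276,253,.086),S(524,445,.086)),"lens":(S(530,328,.12),)*2,
"btn":(at(ct,192.2,258.3,.045)[:2],S(132,85,.045))}
for k,(a,b) in P.items(): print(k,a.round(4),b.round(4))
h=P["hub"][0]/2+P["hub"][1]/2
for k,(a,b) in P.items():
  for c,q in zip((P["hub"][0],P["hub"][1]),(a,b)):
    d=q-c; print(k,round(np.hypot(*d),4),round(np.degrees(np.arctan2(d[1],d[0])),2))
```

```text
hub [ 0.5499 -0.0255] [ 0.5501 -0.0276]
tube [ 0.6901 -0.0091] [ 0.6895 -0.014 ]
col [ 7.796e-01 -1.000e-04] [ 0.778  -0.0029]
dish [0.5977 0.1062] [0.598  0.1009]
jar [ 0.5035 -0.1563] [ 0.5032 -0.159 ]
amber [0.4177 0.0225] [0.4196 0.0199]
can [ 0.6829 -0.0719] [ 0.682  -0.0729]
lens [ 0.6894 -0.0141] [ 0.6894 -0.0141]
btn [0.4606 0.3364] [0.461  0.3464]
hub 0.0 0.0
hub 0.0 0.0
tube 0.1412 6.66
tube 0.14 5.58
col 0.2312 6.31
col 0.2293 6.2
dish 0.1401 70.02
dish 0.1371 69.54
jar 0.1388 -109.52
jar 0.1395 -109.61
amber 0.1406 160.04
amber 0.1389 159.99
can 0.1409 -19.21
can 0.1395 -18.94
lens 0.14 4.66
lens 0.14 5.54
btn 0.3728 103.85
btn 0.3845 103.39
```

Emit:
servo_tool([
  {"dx":1.7,"dy":-3.6,"grip":0},
  {"dx":3.4,"dy":-7.2,"grip":0},
  {"dx":5.1,"dy":-10.8,"grip":0},
  {"dx":6.8,"dy":-14.4,"grip":0},
  {"dx":8.5,"dy":-18,"grip":0},
  {"dx":10.2,"dy":-21.6,"grip":0},
  {"dx":11.9,"dy":-25.2,"grip":0},
  {"dx":13.6,"dy":-28.8,"grip":0},
  {"dx":15.3,"dy":-32.4,"grip":0},
  {"dx":17,"dy":-36,"grip":0},
], squeeze=10)

```text
validation failed for argument at $.ta...
```

Emit:
servo_tool([
  {"dx":1.7,"dy":-3.6,"grip":0},
  {"dx":3.4,"dy":-7.2,"grip":0},
  {"dx":5.1,"dy":-10.8,"grip":0},
  {"dx":6.8,"dy":-14.4,"grip":0},
  {"dx":8.5,"dy":-18,"grip":0},
  {"dx":10.2,"dy":-21.6,"grip":0},
  {"dx":11.9,"dy":-25.2,"grip":0},
  {"dx":13.6,"dy":-28.8,"grip":0},
  {"dx":15.3,"dy":-32.4,"grip":0},
  {"dx":16.9,"dy":-37.7,"grip":0},
])

```text
validation failed for argument at $.ta...
```

Emit:
servo_tool([
  {"dx":1.7,"dy":-3.6,"dz":0,"spin":0,"grip":0},
  {"dx":3.4,"dy":-7.2,"dz":0,"spin":0,"grip":0},
  {"dx":5.1,"dy":-10.8,"dz":0,"spin":0,"grip":0},
  {"dx":6.8,"dy":-14.4,"dz":0,"spin":0,"grip":0},
  {"dx":8.5,"dy":-18,"dz":0,"spin":0,"grip":0},
  {"dx":10.2,"dy":-21.6,"dz":0,"spin":0,"grip":0},
  {"dx":11.9,"dy":-25.2,"dz":0,"spin":0,"grip":0},
  {"dx":13.6,"dy":-28.8,"dz":0,"spin":0,"grip":0},
  {"dx":15.3,"dy":-32.4,"dz":0,"spin":0,"grip":0},
  {"dx":17,"dy":-36,"dz":0,"spin":0,"grip":0},
], squeeze=10)

```text
time_s: 1.83
tcp_pos: [0.3883, 0.277, 0.227]
eef_rot: [-179.9, -0.0, -18.8]
contact_force: [0.5, 0.4, -0.3]
gripper_width: 0.0265
```

Emit:
servo_tool([
  {"dx":1.7,"dy":-3.7,"dz":0,"spin":0,"grip":0},
  {"dx":3.4,"dy":-7.4,"dz":0,"spin":0,"grip":0},
  {"dx":5.1,"dy":-11.1,"dz":0,"spin":0,"grip":0},
  {"dx":6.8,"dy":-14.8,"dz":0,"spin":0,"grip":0},
  {"dx":8.5,"dy":-18.5,"dz":0,"spin":0,"grip":0},
  {"dx":10.2,"dy":-22.2,"dz":0,"spin":0,"grip":0},
  {"dx":11.9,"dy":-25.9,"dz":0,"spin":0,"grip":0},
  {"dx":13.6,"dy":-29.6,"dz":0,"spin":0,"grip":0},
  {"dx":15.3,"dy":-33.3,"dz":0,"spin":0,"grip":0},
  {"dx":16.9,"dy":-37.6,"dz":0,"spin":0,"grip":0},
])

```text
time_s: 2.67
tcp_pos: [0.5563, -0.0952, 0.2268]
eef_rot: [-180.0, -0.0, -18.8]
contact_force: [0.3, 1.2, -0.1]
gripper_width: 0.0004
```

Run:
```python
from h import *
im=r.capture("side");b=cv2.resize(im[60:360,200:520],None,fx=2,fy=2);cv2.imwrite("pics/c.png",b)
s=r.get_state();print(s["time_s"],s["tcp_pos"],s["joints"],s["gripper_width"])
```

```text
2.7167 [ 0.55780856 -0.10075294  0.22629468] [  9.62251729  10.40823852 -13.32109502   0.12862378 -66.29276244
  61.34623641] 0.0006757044461459573
```

View pics/c.png

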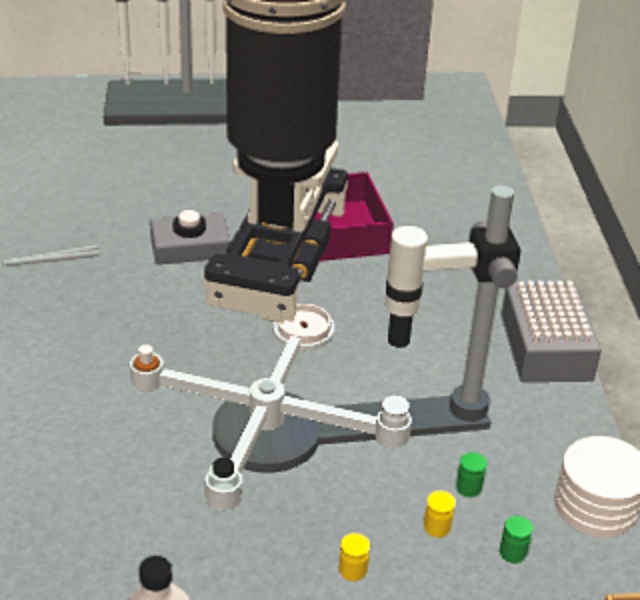

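Run:
```python
from h import *
c=r.get_calibration("side");s=r.get_state()
for z in (0,.047,.066,.1): 
  p=proj(c,s["tcp_pos"]+np.array([0,0,z])); print(z,p,(p-[200,60])*2)
im=r.capture("wrist")
ct=r.get_calibration("wrist")
print(np.array(ct["extrinsics"]).round(3), proj(ct,s["tcp_pos"]))
cv2.imwrite("pics/w.png",im)
```

```text
0 [339.81783302 217.96940797] [279.63566603 315.93881593]
0.047 [340.28581378 197.80964601] [280.57162756 275.61929202]
0.066 [340.48053174 189.35263876] [280.96106347 258.70527753]
0.1 [340.83709817 173.75793579] [281.67419634 227.51587158]
[[-0.328 -0.908 -0.262  0.628]
 [-0.945  0.315  0.09  -0.122]
 [ 0.001  0.277 -0.961  0.384]
 [ 0.     0.     0.     1.   ]] [329.40411485 295.3138386 ]
```

View pics/w.png

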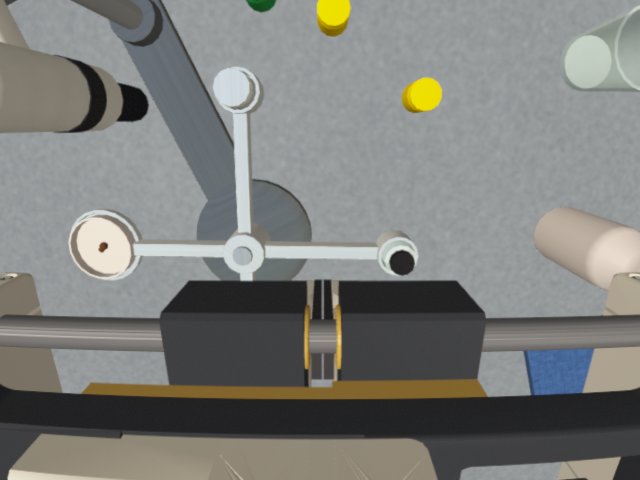

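Run:
```python
from h import *
from scipy.spatial.transform import Rotation as R
c=r.get_calibration("wrist");cs=r.get_calibration("side");s=r.get_state();print(np.array(c["K"]),c["k1"])
M=R.from_euler("xyz",s["eef_rot"],degrees=True).as_matrix()
for l in [(0,0,0),(0,.021,0),(0,-.021,0),(.0095,0,0),(-.0095,0,0),(0,.021,-.05),(.0095,.021,-.05),(0,.097,-.066),(0.039,.097,-.066),(.039,-.097,-.066)]:
    P=s["tcp_pos"]+M@np.array(l);p=(proj(cs,P)-[200,60])*2
    print(l,proj(c,P).round(),p.round())
```

```text
[[372.63537382   0.         322.27242417]
 [  0.         372.63537382 237.82598826]
 [  0.           0.           1.        ]] -0.0718026287729627
(0, 0, 0) [325. 299.] [278. 315.]
(0, 0.021, 0) [370. 299.] [272. 328.]
(0, -0.021, 0) [280. 299.] [285. 302.]
(0.0095, 0, 0) [325. 280.] [288. 316.]
(-0.0095, 0, 0) [325. 317.] [269. 313.]
(0, 0.021, -0.05) [388. 362.] [272. 285.]
(0.0095, 0.021, -0.05) [389. 338.] [283. 287.]
(0, 0.097, -0.066) [632. 385.] [247. 321.]
(0.039, 0.097, -0.066) [665. 270.] [291. 330.]
(0.039, -0.097, -0.066) [-14. 270.] [347. 209.]
```

The wrist view fits the model: turntable free below, dish at (103,245), hub at (243,255), jar at (400,255), lens nose at (132,103). The fingertip is hidden behind the finger carriages. I'll descend now.

Emit:
servo_tool([
  {"dx":0,"dy":0,"dz":-2,"spin":0,"grip":0},
  {"dx":0,"dy":0,"dz":-4.5,"spin":0,"grip":0},
  {"dx":0,"dy":0,"dz":-7,"spin":0,"grip":0},
  {"dx":0,"dy":0,"dz":-9.5,"spin":0,"grip":0},
  {"dx":0,"dy":0,"dz":-12,"spin":0,"grip":0},
  {"dx":0,"dy":0,"dz":-14.5,"spin":0,"grip":0},
  {"dx":0,"dy":0,"dz":-16.5,"spin":0,"grip":0},
  {"dx":0,"dy":0,"dz":-17.8,"spin":0,"grip":0},
  {"dx":0,"dy":0,"dz":-18.4,"spin":0,"grip":0},
  {"dx":0,"dy":0,"dz":-18.4,"spin":0,"grip":0},
])

```text
time_s: 3.6
tcp_pos: [0.5546, -0.093, 0.0414]
eef_rot: [179.9, 0.1, -18.8]
contact_force: [-0.9, 0.5, -0.7]
gripper_width: 0.0005
```

Run:
```python
from h import *
im=r.capture("side");b=cv2.resize(im[100:340,220:480],None,fx=2.5,fy=2.5);cv2.imwrite("pics/d.png",b)
s=r.get_state();print(s["time_s"],s["tcp_pos"],s["eef_rot"],s["contact_force"])
# plan
C=np.array([.550,-.0265]);ro=.065;off=.0155
def tcp(th,o):
    t=np.radians(th);return C+ro*np.array([np.cos(t),np.sin(t)])+o*np.array([-np.sin(t),np.cos(t)])
for k in range(0,65,4):
    p=tcp(-109.6-k,off);print(k,((p-s["tcp_pos"][:2])*100).round(2),round(-np.radians(k),3))
```

```text
3.65 [ 0.55544811 -0.09303605  0.04249465] [ 1.79972433e+02  3.24569021e-02 -1.88135427e+01] [ 0.03299225 -0.05766571  1.63662318]
0 [-1.27  0.01] -0.0
4 [-1.73  0.08] -0.07
8 [-2.18  0.18] -0.14
12 [-2.63  0.31] -0.209
16 [-3.07  0.47] -0.279
20 [-3.49  0.66] -0.349
24 [-3.9   0.88] -0.419
28 [-4.3   1.13] -0.489
32 [-4.68  1.4 ] -0.559
36 [-5.03  1.7 ] -0.628
40 [-5.37  2.03] -0.698
44 [-5.68  2.38] -0.768
48 [-5.96  2.74] -0.838
52 [-6.22  3.13] -0.908
56 [-6.46  3.54] -0.977
60 [-6.66  3.96] -1.047
64 [-6.83  4.39] -1.117
```

View pics/d.png

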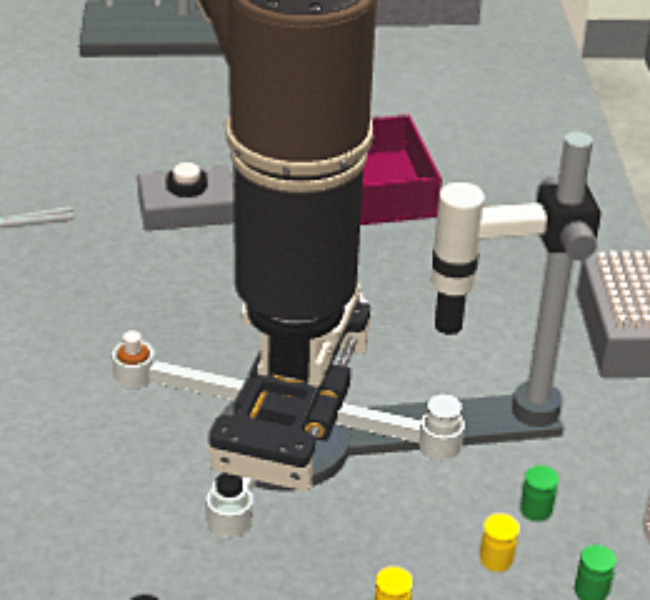

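The fingertip is down between the jar and can arms, clear of everything, and the turntable hasn't moved. I'll start pushing the jar arm clockwise.

Emit:
servo_tool([
  {"dx":-0.7,"dy":0.2,"dz":0,"spin":0,"grip":0},
  {"dx":-1.2,"dy":0.4,"dz":0,"spin":0,"grip":0},
  {"dx":-1.45,"dy":0.4,"dz":0,"spin":0,"grip":0},
  {"dx":-1.76,"dy":0.46,"dz":0,"spin":-0.05,"grip":0},
  {"dx":-2.1,"dy":0.53,"dz":0,"spin":-0.105,"grip":0},
  {"dx":-2.44,"dy":0.61,"dz":0,"spin":-0.157,"grip":0},
  {"dx":-2.78,"dy":0.71,"dz":0,"spin":-0.21,"grip":0},
  {"dx":-3.1,"dy":0.83,"dz":0,"spin":-0.26,"grip":0},
  {"dx":-3.43,"dy":0.96,"dz":0,"spin":-0.314,"grip":0},
  {"dx":-3.64,"dy":1.06,"dz":0,"spin":-0.35,"grip":0},
])

```text
time_s: 4.48
tcp_pos: [0.5198, -0.0823, 0.0437]
eef_rot: [-179.9, -0.1, -39.0]
contact_force: [2.5, -1.3, -0.7]
gripper_width: 0.0005
```

```bash
cat >> h.py <<'E'
H={"top":np.array([.5499,-.0255]),"side":np.array([.5501,-.0276])}
def angs():
    for c in ["top","side"]:
        r.capture(c);cal=r.get_calibration(c)
        for n,z in [("dish_mid",.054),("vial_a_mid",.075),("vial_b_mid",.075),("vial_c_mid",.075)]:
            for d in r.cut_out(n,c)[:3]:
                m=cv2.moments(d["mask"].astype(np.uint8),True);q=at(cal,m["m10"]/m["m00"],m["m01"]/m["m00"],z)[:2]-H[c]
                if .12<np.hypot(*q)<.16: print(c,n,round(d["p"],2),round(np.hypot(*q),3),round(np.degrees(np.arctan2(q[1],q[0])),1))
    s=r.get_state();print(s["time_s"],s["tcp_pos"],s["eef_rot"],s["contact_force"])
E
python3 -c "from h import *;angs()"
```

```text
top dish_mid 0.91 0.142 47.1
side dish_mid 0.73 0.14 46.0
side vial_a_mid 0.67 0.138 137.1
side vial_b_mid 0.46 0.142 -133.5
side vial_b_mid 0.29 0.138 -42.8
4.9833 [ 0.51896514 -0.08270115  0.04247705] [ 1.79986146e+02  1.48514864e-02 -3.88795375e+01] [-0.08701359 -0.93556762  0.65473766]
```

Emit:
servo_tool([
  {"dx":-0.31,"dy":0.16,"dz":0,"spin":-0.052,"grip":0},
  {"dx":-0.61,"dy":0.34,"dz":0,"spin":-0.105,"grip":0},
  {"dx":-0.91,"dy":0.54,"dz":0,"spin":-0.157,"grip":0},
  {"dx":-1.19,"dy":0.74,"dz":0,"spin":-0.21,"grip":0},
  {"dx":-1.46,"dy":0.96,"dz":0,"spin":-0.262,"grip":0},
  {"dx":-1.72,"dy":1.2,"dz":0,"spin":-0.314,"grip":0},
  {"dx":-1.96,"dy":1.46,"dz":0,"spin":-0.367,"grip":0},
  {"dx":-2.19,"dy":1.72,"dz":0,"spin":-0.42,"grip":0},
  {"dx":-2.4,"dy":1.99,"dz":0,"spin":-0.471,"grip":0},
  {"dx":-2.6,"dy":2.27,"dz":0,"spin":-0.524,"grip":0},
])

```text
time_s: 5.82
tcp_pos: [0.4936, -0.0599, 0.0426]
eef_rot: [-180.0, -0.0, -69.0]
contact_force: [3.2, -1.5, -0.9]
gripper_width: 0.0005
```

```bash
python3 -c "
from h import *;angs()"
```

```text
top dish_mid 0.94 0.142 18.8
side dish_mid 0.92 0.139 16.8
side vial_b_mid 0.49 0.15 -161.4
side vial_c_mid 0.73 0.136 -73.2
6.3167 [ 0.49307903 -0.0600299   0.04251345] [ 1.79992161e+02  2.89770327e-03 -6.88944007e+01] [ 0.2520985  -0.78916138 -0.05857275]
```

Emit:
servo_tool([
  {"dx":-0.07,"dy":0.1,"dz":0,"spin":-0.017,"grip":0},
  {"dx":-0.13,"dy":0.2,"dz":0,"spin":-0.035,"grip":0},
  {"dx":-0.19,"dy":0.3,"dz":0,"spin":-0.052,"grip":0},
  {"dx":-0.25,"dy":0.4,"dz":0,"spin":-0.07,"grip":0},
  {"dx":-0.31,"dy":0.51,"dz":0,"spin":-0.087,"grip":0},
  {"dx":-0.37,"dy":0.61,"dz":0,"spin":-0.105,"grip":0},
  {"dx":-0.42,"dy":0.71,"dz":0,"spin":-0.122,"grip":0},
  {"dx":-0.47,"dy":0.82,"dz":0,"spin":-0.14,"grip":0},
  {"dx":-0.52,"dy":0.92,"dz":0,"spin":-0.157,"grip":0},
  {"dx":-0.52,"dy":0.92,"dz":0,"spin":-0.157,"grip":0},
])

```text
time_s: 7.15
tcp_pos: [0.4877, -0.0505, 0.0426]
eef_rot: [180.0, 0.0, -78.0]
contact_force: [0.1, -0.4, -1.3]
gripper_width: 0.0003
```

```bash
python3 -c "
from h import *;angs()
im=r.capture('side');cv2.imwrite('pics/e.png',cv2.resize(im[145:315,260:470],None,fx=3.8,fy=3.8,interpolation=cv2.INTER_CUBIC)[:600])"
```

```text
top dish_mid 0.93 0.137 10.2
side dish_mid 0.66 0.139 8.9
side vial_b_mid 0.49 0.135 -166.7
side vial_c_mid 0.75 0.137 -81.7
7.65 [ 0.48784203 -0.05074171  0.04253652] [ 1.79993692e+02  1.03545581e-03 -7.79083606e+01] [ 0.28387513 -0.22861319 -0.10398197]
```

View pics/e.png

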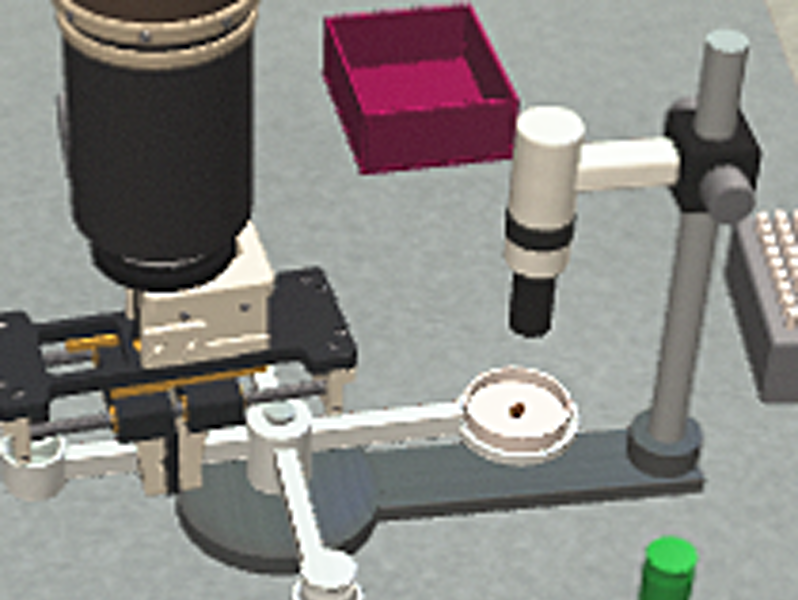

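Fingertip is on the jar's arm. Dish centre in this side crop is at about (519,413), lens bottom at (530,328). Next I'll compute where the dish should appear, using lens and tube from the same camera.

Run:
```python
from h import *
cs,ct=r.get_calibration("side"),r.get_calibration("top")
f=lambda P:((proj(cs,P)-[260,145])*3.8).round(1)
for nm,L in (("lens",(.6894,-.0141)),("6.2deg",(.5501+.14*np.cos(np.radians(6.2)),-.0276+.14*np.sin(np.radians(6.2))))):
    print(nm,f((*L,.12)),"rim",f((*L,.0575)),"floor",f((*L,.046)))
for u,v in [(519,413),(517,410)]:
    q=at(cs,260+u/3.8,145+v/3.8,.0575)[:2]-H["side"];print(np.hypot(*q),np.degrees(np.arctan2(q[1],q[0])))
b=cv2.imread("pics/e.png")
# dish ring: fit ellipse to bright blob
g=cv2.inRange(b[355:470,455:590],(150,160,170),(255,255,255))
c=max(cv2.findContours(g,cv2.RETR_EXTERNAL,cv2.CHAIN_APPROX_NONE)[0],key=cv2.contourArea)
c=c[c[:,0,0]>20];e=cv2.fitEllipse(c);print("ring",np.array(e[0])+[455,355],e[1])
u,v=np.array(e[0])+[455,355]
q=at(cs,260+u/3.8,145+v/3.8,.05)[:2]-H["side"];print(np.hypot(*q),np.degrees(np.arctan2(q[1],q[0])))
```

```text
lens [530. 328.] rim [521.  412.1] floor [519.4 427.1]
6.2deg [529.4 326.1] rim [520.5 410.3] floor [518.9 425.2]
0.1386604752620288 5.290315045880889
0.138073366685338 6.399171139855875
ring [511.5451889  411.37936401] (95.98285675048828, 146.76376342773438)
0.13734788750636936 9.50142696290384
```

```bash
cat >> h.py <<'E'
def ringfit(im,c,lo,hi,show=None):
    cal=r.get_calibration(c);g=cv2.GaussianBlur(im,(0,0),.8).astype(np.float32)
    gm=np.sqrt((cv2.Sobel(g,cv2.CV_32F,1,0)**2+cv2.Sobel(g,cv2.CV_32F,0,1)**2).sum(2))
    t=np.linspace(0,2*np.pi,120,endpoint=False);best=[]
    for a in np.arange(lo,hi,.25):
        for ro in np.arange(.136,.1445,.001):
            ctr=H[c]+ro*np.array([np.cos(np.radians(a)),np.sin(np.radians(a))])
            P=np.array([proj(cal,(ctr[0]+.036*np.cos(x),ctr[1]+.036*np.sin(x),.048)) for x in t],np.float32)
            s=cv2.remap(gm,P[:,:1],P[:,1:],cv2.INTER_LINEAR)
            best.append((float(s.mean()),a,round(ro,4)))
    best.sort(reverse=True);return best[:4]
E
python3 - <<'E'
from h import *
print("init",ringfit(cv2.imread("pics/side1.png"),"side",64,76)); print(ringfit(cv2.imread("pics/top1.png"),"top",64,76))
print("now",ringfit(r.capture("side"),"side",2,14));t=r.capture("top");cv2.imwrite("pics/t2.png",t);print(ringfit(t,"top",2,14))
E
```

```text
init [(258.6057434082031, np.float64(69.25), np.float64(0.136)), (258.5927429199219, np.float64(69.5), np.float64(0.136)), (257.7357482910156, np.float64(69.75), np.float64(0.136)), (257.1495056152344, np.float64(69.0), np.float64(0.136))]
[(201.0069122314453, np.float64(69.5), np.float64(0.142)), (200.30612182617188, np.float64(69.75), np.float64(0.142)), (199.39930725097656, np.float64(69.25), np.float64(0.142)), (199.25970458984375, np.float64(69.5), np.float64(0.141))]
now [(335.7380065917969, np.float64(7.25), np.float64(0.136)), (335.06427001953125, np.float64(7.5), np.float64(0.136)), (332.9302978515625, np.float64(7.0), np.float64(0.136)), (330.63397216796875, np.float64(7.75), np.float64(0.136))]
[(234.27420043945312, np.float64(8.75), np.float64(0.142)), (233.93203735351562, np.float64(8.75), np.float64(0.143)), (233.58798217773438, np.float64(8.5), np.float64(0.143)), (233.3012237548828, np.float64(8.5), np.float64(0.144))]
```

Emit:
servo_tool([
  {"dx":-0.01,"dy":0.04,"dz":0,"spin":-0.006,"grip":0},
  {"dx":-0.02,"dy":0.08,"dz":0,"spin":-0.012,"grip":0},
  {"dx":-0.04,"dy":0.12,"dz":0,"spin":-0.018,"grip":0},
  {"dx":-0.06,"dy":0.16,"dz":0,"spin":-0.024,"grip":0},
  {"dx":-0.08,"dy":0.2,"dz":0,"spin":-0.03,"grip":0},
  {"dx":-0.09,"dy":0.23,"dz":0,"spin":-0.035,"grip":0},
  {"dx":-0.09,"dy":0.23,"dz":0,"spin":-0.035,"grip":0},
  {"dx":-0.09,"dy":0.23,"dz":0,"spin":-0.035,"grip":0},
  {"dx":-0.09,"dy":0.23,"dz":0,"spin":-0.035,"grip":0},
  {"dx":-0.09,"dy":0.23,"dz":0,"spin":-0.035,"grip":0},
])

```text
time_s: 8.63
tcp_pos: [0.487, -0.0484, 0.0426]
eef_rot: [180.0, 0.0, -79.9]
contact_force: [-0.0, -2.9, -0.5]
gripper_width: 0.0006
```

Run:
```python
from h import *
s=r.capture("side");print("now",ringfit(s,"side",1,12)[:2]);t=r.capture("top");print(ringfit(t,"top",1,12)[:2])
cal=r.get_calibration("side");b=cv2.resize(s[205:285,320:440],None,fx=6,fy=6,interpolation=cv2.INTER_CUBIC)
f=lambda P:tuple(int(x) for x in ((proj(cal,P)-[320,205]+.5)*6))
L=(.6894,-.0141)
for R,z,col in ((.031,.0575,(0,0,255)),(.036,.048,(255,0,0)),(.012,.12,(0,255,0))):
    cv2.polylines(b,[np.array([f((L[0]+R*np.cos(x),L[1]+R*np.sin(x),z)) for x in np.linspace(0,6.28,60)])],True,col,1)
cv2.imwrite("pics/f.png",b);angs()
```

```text
now [(344.8099060058594, np.float64(5.5), np.float64(0.136)), (344.16204833984375, np.float64(5.5), np.float64(0.137))]
[(232.2876434326172, np.float64(6.75), np.float64(0.144)), (232.06166076660156, np.float64(7.0), np.float64(0.143))]
top dish_mid 0.83 0.137 9.3
top vial_c_mid 0.4 0.138 -82.7
side dish_mid 0.98 0.139 6.8
side vial_c_mid 0.74 0.136 -83.6
9.2333 [ 0.48699293 -0.04843807  0.04255324] [ 1.79999031e+02 -1.24704988e-04 -7.99150174e+01] [ 0.16195914 -1.72559113 -0.13651999]
```

View pics/f.png

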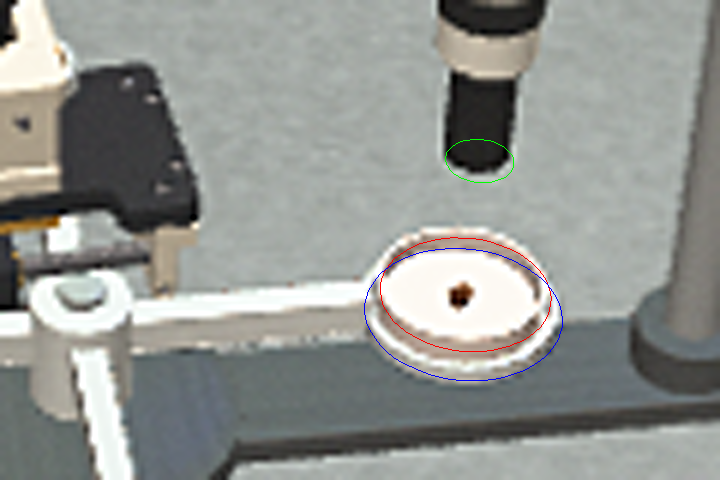

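Lens and dish overlays are shifted by the same small amount, about 7 px at 6x. The dish is therefore centred under the lens to within 1–2 mm. I'll back off and lift.

Emit:
servo_tool([
  {"dx":0.05,"dy":-0.5,"dz":0,"spin":0,"grip":0},
  {"dx":0.1,"dy":-1.2,"dz":0,"spin":0,"grip":0},
  {"dx":0.1,"dy":-1.2,"dz":0,"spin":0,"grip":0},
  {"dx":0.1,"dy":-1.2,"dz":2,"spin":0,"grip":0},
  {"dx":0.1,"dy":-1.2,"dz":5,"spin":0,"grip":0},
  {"dx":0.1,"dy":-1.2,"dz":8,"spin":0,"grip":0},
  {"dx":0.1,"dy":-1.2,"dz":11,"spin":0,"grip":0},
  {"dx":0.1,"dy":-1.2,"dz":13,"spin":0,"grip":0},
  {"dx":0.1,"dy":-1.2,"dz":14,"spin":0,"grip":0},
  {"dx":0.1,"dy":-1.2,"dz":14,"spin":0,"grip":0},
])

```text
time_s: 10.07
tcp_pos: [0.4893, -0.0604, 0.185]
eef_rot: [-179.7, 0.0, -79.9]
contact_force: [1.0, 0.0, -0.3]
gripper_width: 0.0004
```

Emit:
servo_tool([
  {"dx":-0.3,"dy":2,"dz":0,"spin":0,"grip":0},
  {"dx":-0.6,"dy":5,"dz":0,"spin":0,"grip":0},
  {"dx":-0.9,"dy":8.5,"dz":0,"spin":0,"grip":0},
  {"dx":-1.2,"dy":12,"dz":0,"spin":0,"grip":0},
  {"dx":-1.5,"dy":15.5,"dz":0,"spin":0,"grip":0},
  {"dx":-1.8,"dy":19,"dz":0,"spin":0,"grip":0},
  {"dx":-2.1,"dy":22.5,"dz":0,"spin":0,"grip":0},
  {"dx":-2.4,"dy":26,"dz":0,"spin":0,"grip":0},
  {"dx":-2.6,"dy":29,"dz":0,"spin":0,"grip":0},
  {"dx":-2.6,"dy":30,"dz":0,"spin":0,"grip":0},
])

```text
time_s: 10.9
tcp_pos: [0.4613, 0.2426, 0.1808]
eef_rot: [179.9, -0.0, -79.8]
contact_force: [0.6, 0.8, 0.6]
gripper_width: 0.0006
```

Run:
```python
from h import *
t=r.capture("top");s=r.capture("side");print(ringfit(t,"top",1,12)[:2],ringfit(s,"side",1,12)[:2])
st=r.get_state();cw=r.get_calibration("wrist");w=r.capture("wrist");cv2.imwrite("pics/w2.png",w)
print(st["time_s"],st["tcp_pos"],st["eef_rot"],st["joints"])
for c,cal in (("top",r.get_calibration("top")),("side",r.get_calibration("side")),("wrist",cw)):
  for n in ("shutter_top","shutter"):
    for d in r.cut_out(n,c)[:2]:
        m=cv2.moments(d["mask"].astype(np.uint8),True);u,v=m["m10"]/m["m00"],m["m01"]/m["m00"]
        print(c,n,round(d["p"],2),d["extent"],round(u,1),round(v,1),at(cal,u,v,.045).round(4),at(cal,u,v,.05).round(4))
```

```text
[(229.66653442382812, np.float64(6.75), np.float64(0.144)), (229.52574157714844, np.float64(7.0), np.float64(0.142))] [(350.9820251464844, np.float64(5.5), np.float64(0.136)), (350.33489990234375, np.float64(5.5), np.float64(0.137))]
11.0 [0.46130121 0.24087289 0.18069118] [ 1.79869124e+02 -7.76817350e-02 -7.97883193e+01] [ 4.91815209e+01  8.17285010e+00 -2.23545643e+01 -2.54005826e-02
 -5.96231958e+01 -3.89570555e+01]
top shutter_top 0.38 [270.2, 223.7, 285.4, 237.8] 277.3 231.1 [0.5374 0.1178 0.045 ] [0.5367 0.1174 0.05  ]
side shutter_top 0.39 [287.4, 162.9, 301.2, 172.2] 294.0 168.9 [0.4592 0.339  0.045 ] [0.4594 0.3315 0.05  ]
side shutter 0.61 [287.6, 164.7, 303.1, 173.6] 294.0 169.0 [0.4593 0.3386 0.045 ] [0.4596 0.3311 0.05  ]
```

View pics/w2.png

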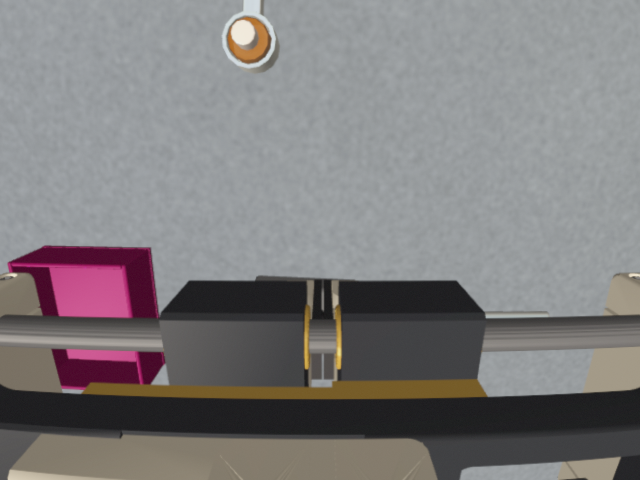

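The wrist view shows only the amber vial, the tray and the near edge of the box at (305,279). The button is hidden behind the carriages, so I'll use the top and side fix of (0.461, 0.338). The turntable is unchanged.

Emit:
servo_tool([
  {"dx":0,"dy":3,"dz":0,"spin":0,"grip":0},
  {"dx":0,"dy":6.5,"dz":0,"spin":0,"grip":0},
  {"dx":0,"dy":9,"dz":0,"spin":0,"grip":0},
  {"dx":0,"dy":9.8,"dz":0,"spin":0,"grip":0},
  {"dx":0,"dy":9.8,"dz":-2,"spin":0,"grip":0},
  {"dx":0,"dy":9.8,"dz":-5,"spin":0,"grip":0},
  {"dx":0,"dy":9.8,"dz":-8,"spin":0,"grip":0},
  {"dx":0,"dy":9.8,"dz":-10.5,"spin":0,"grip":0},
  {"dx":0,"dy":9.8,"dz":-11.7,"spin":0,"grip":0},
  {"dx":0,"dy":9.8,"dz":-11.7,"spin":0,"grip":0},
])

```text
time_s: 12.18
tcp_pos: [0.4607, 0.335, 0.0625]
eef_rot: [179.7, -0.2, -80.0]
contact_force: [-0.1, -0.5, -0.4]
gripper_width: 0.0009
```

Run:
```python
from h import *
s=r.capture("side");st=r.get_state();print(st["tcp_pos"],st["contact_force"],((proj(r.get_calibration("side"),st["tcp_pos"])-[250,120])*6).round())
cv2.imwrite("pics/g.png",cv2.resize(s[120:210,250:350],None,fx=6,fy=6,interpolation=cv2.INTER_CUBIC))
```

```text
[0.46164016 0.33604317 0.06442595] [0.02231948 0.36338596 0.4898828 ] [268. 260.]
```

View pics/g.png

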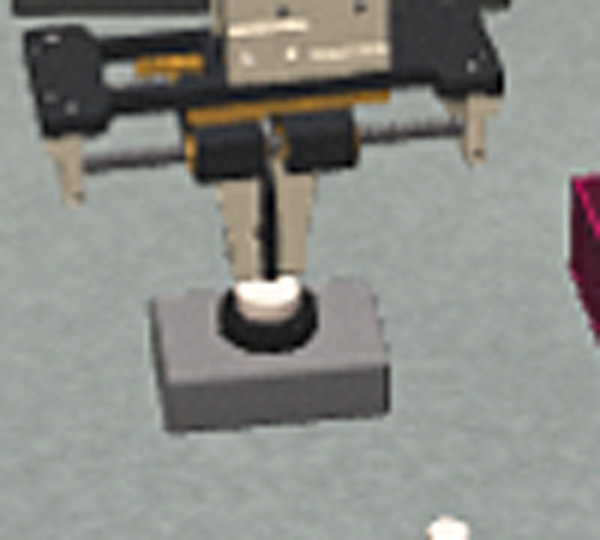

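The fingertip stands right over the button, which is at (268,298) in the crop. I'll press it slowly.

Emit:
servo_tool([
  {"dx":0,"dy":0,"dz":-0.2,"spin":0,"grip":0},
  {"dx":0,"dy":0,"dz":-0.4,"spin":0,"grip":0},
  {"dx":0,"dy":0,"dz":-0.6,"spin":0,"grip":0},
  {"dx":0,"dy":0,"dz":-0.8,"spin":0,"grip":0},
  {"dx":0,"dy":0,"dz":-1,"spin":0,"grip":0},
  {"dx":0,"dy":0,"dz":-1.2,"spin":0,"grip":0},
  {"dx":0,"dy":0,"dz":-1.4,"spin":0,"grip":0},
  {"dx":0,"dy":0,"dz":-1.5,"spin":0,"grip":0},
  {"dx":0,"dy":0,"dz":-1.5,"spin":0,"grip":0},
  {"dx":0,"dy":0,"dz":-1.5,"spin":0,"grip":0},
])

```text
time_s: 13.07
tcp_pos: [0.462, 0.3377, 0.0507]
eef_rot: [-180.0, 0.0, -79.9]
contact_force: [-1.0, -1.0, 2.5]
gripper_width: 0.0003
```

Emit:
servo_tool([
  {"dx":0,"dy":0,"dz":-0.05,"spin":0,"grip":0},
  {"dx":0,"dy":0,"dz":-0.1,"spin":0,"grip":0},
  {"dx":0,"dy":0,"dz":-0.15,"spin":0,"grip":0},
  {"dx":0,"dy":0,"dz":-0.2,"spin":0,"grip":0},
  {"dx":0,"dy":0,"dz":-0.25,"spin":0,"grip":0},
  {"dx":0,"dy":0,"dz":-0.3,"spin":0,"grip":0},
  {"dx":0,"dy":0,"dz":-0.3,"spin":0,"grip":0},
  {"dx":0,"dy":0,"dz":-0.3,"spin":0,"grip":0},
  {"dx":0,"dy":0,"dz":-0.3,"spin":0,"grip":0},
  {"dx":0,"dy":0,"dz":-0.3,"spin":0,"grip":0},
])

```text
time_s: 13.9
tcp_pos: [0.4621, 0.3377, 0.0476]
eef_rot: [-180.0, 0.0, -79.9]
contact_force: [-0.8, 0.1, 4.9]
gripper_width: 0.0007
```

Emit:
servo_tool([
  {"dx":0,"dy":0,"dz":-0.05,"spin":0,"grip":0},
  {"dx":0,"dy":0,"dz":-0.1,"spin":0,"grip":0},
  {"dx":0,"dy":0,"dz":-0.15,"spin":0,"grip":0},
  {"dx":0,"dy":0,"dz":-0.2,"spin":0,"grip":0},
  {"dx":0,"dy":0,"dz":-0.2,"spin":0,"grip":0},
  {"dx":0,"dy":0,"dz":-0.2,"spin":0,"grip":0},
  {"dx":0,"dy":0,"dz":-0.2,"spin":0,"grip":0},
  {"dx":0,"dy":0,"dz":-0.2,"spin":0,"grip":0},
  {"dx":0,"dy":0,"dz":-0.2,"spin":0,"grip":0},
  {"dx":0,"dy":0,"dz":-0.2,"spin":0,"grip":0},
])

```text
time_s: 14.73
tcp_pos: [0.4621, 0.3377, 0.0462]
eef_rot: [-180.0, 0.0, -79.9]
contact_force: [-3.6, -0.9, 11.1]
gripper_width: 0.0004
```

Emit:
servo_tool([
  {"dx":0,"dy":0,"dz":-0.05,"spin":0,"grip":0},
  {"dx":0,"dy":0,"dz":-0.1,"spin":0,"grip":0},
  {"dx":0,"dy":0,"dz":-0.1,"spin":0,"grip":0},
  {"dx":0,"dy":0,"dz":-0.1,"spin":0,"grip":0},
  {"dx":0,"dy":0,"dz":-0.1,"spin":0,"grip":0},
  {"dx":0,"dy":0,"dz":-0.1,"spin":0,"grip":0},
  {"dx":0,"dy":0,"dz":-0.1,"spin":0,"grip":0},
  {"dx":0,"dy":0,"dz":-0.1,"spin":0,"grip":0},
  {"dx":0,"dy":0,"dz":-0.1,"spin":0,"grip":0},
  {"dx":0,"dy":0,"dz":-0.1,"spin":0,"grip":0},
])

```text
time_s: 15.57
tcp_pos: [0.4621, 0.3377, 0.0461]
eef_rot: [-180.0, 0.0, -79.9]
contact_force: [-4.7, -3.0, 18.9]
gripper_width: 0.0004
```

Emit:
servo_tool([
  {"dx":0,"dy":0,"dz":0.3,"spin":0,"grip":0},
  {"dx":0,"dy":0,"dz":0.7,"spin":0,"grip":0},
  {"dx":0,"dy":0,"dz":1.2,"spin":0,"grip":0},
  {"dx":0,"dy":0,"dz":2.2,"spin":0,"grip":0},
  {"dx":0,"dy":0,"dz":4,"spin":0,"grip":0},
  {"dx":0,"dy":0,"dz":6,"spin":0,"grip":0},
  {"dx":0,"dy":0,"dz":8,"spin":0,"grip":0},
  {"dx":0,"dy":0,"dz":10,"spin":0,"grip":0},
  {"dx":0,"dy":0,"dz":11,"spin":0,"grip":0},
  {"dx":0,"dy":0,"dz":11,"spin":0,"grip":0},
])

```text
time_s: 16.4
tcp_pos: [0.4629, 0.3385, 0.1573]
eef_rot: [-179.8, 0.2, -79.9]
contact_force: [0.3, -0.1, -0.6]
gripper_width: 0.0006
```

Run:
```python
from h import *
t=r.capture("top");s=r.capture("side");print(ringfit(t,"top",1,12)[:2],ringfit(s,"side",1,12)[:2])
st=r.get_state();print(st["time_s"],st["tcp_pos"],st["contact_force"])
cv2.imwrite("pics/z.png",cv2.resize(s[110:330,230:490],None,fx=2.7,fy=2.7,interpolation=cv2.INTER_CUBIC))
```

```text
[(228.14596557617188, np.float64(6.75), np.float64(0.144)), (227.64700317382812, np.float64(6.75), np.float64(0.143))] [(351.6947326660156, np.float64(5.5), np.float64(0.136)), (350.6653137207031, np.float64(5.5), np.float64(0.137))]
16.5 [0.46171055 0.33738937 0.15431299] [-0.31169457  0.10152683 -0.36664205]
```

View pics/z.png

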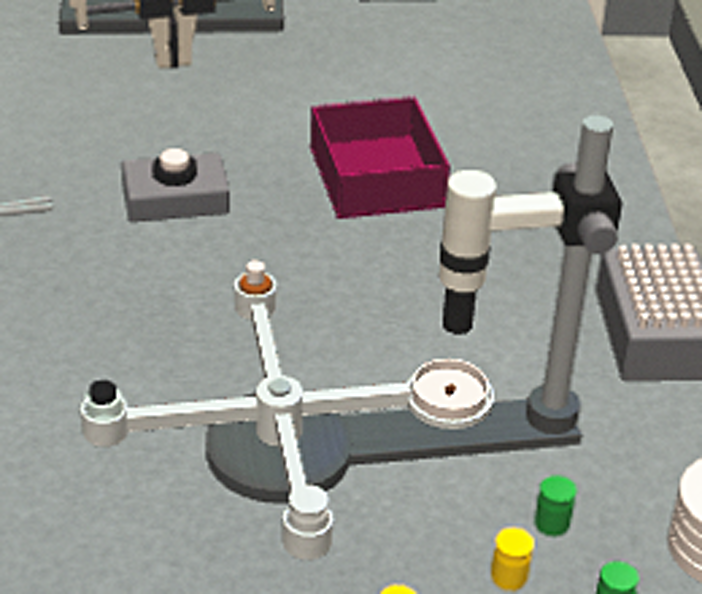

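The button is up again, the dish is under the lens, the vials are seated and the arm is clear. Handing in.

```bash
python3 -c "from plant import r;print(r.close_job())"
```

```text
the job is handed in; nothing more can be done
None
```

The dish is under the microscope lens, and the shutter button was then pressed fully down and let up again. The job was handed in at about 16.5 s of the 64 s allowed.

- **Turntable:** I pushed the jar's arm clockwise about 63° with the closed fingertips. The top camera put the dish at 6.75°, against 6.3–6.7° for the microscope. The side camera put it at 5.5°, against 5.5–6.2°. That is about 1–2 mm of error at the dish. The two cameras differ by about 1.2° in absolute terms, and the trained network's own dish readings scattered higher, at 6.8° and 9.3°. I relied on fitting the dish's ring and comparing it with the lens in the same picture.
- **Shutter:** The button went down about 6 mm to its stop. The height held at 46 mm while the force rose from 11 N to 19 N, well past the spring's 5 N.
- **Last checks:** The dish angle had not changed after the press. The last picture shows the button up, the dish and vials seated, the objects in view where they were, and the gripper clear of everything.

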